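# Snap the back cover onto a travel clock and keep it pressed home

### The arm

A 6-joint arm with a two-finger parallel gripper is mounted at the origin on the work surface. World frame = base frame: x ahead of the robot, y to its left, z up, the work surface at z = 0. Lengths are in mm, angles in rad, forces in N, time in s.
With the tool pointing down it reaches from about 350 to 875 mm from the base axis. Payload 15.5 kg.
Tool frame: the origin (TCP) lies between the finger pads; the fingertips stand 8 mm ahead of it and the grasp point (between the pads) lies 11 mm behind it; z points along the fingers, y is the direction in which the jaws open and shut (so a half turn about z gives the same grasp; the last joint's range is limited). The gripper opens to 85 mm and grips with 20 to 120 N. Pads are 22 mm wide; open, the fingers measure 114 mm over their backs; the gripper's body (76 mm by 85 mm) begins 54 mm behind the grasp point. The pads swing forward as they close: fully open they stand 13 mm farther back than shut.
Start: joints at [1.093, 0.494, 1.345, -0, 1.302, -0.096], TCP at [232.865, 580, 239.277] pointing down, gripper open.
Joint ranges: [-2.91, 2.91], [-0.82, 2.16], [0.22, 2.67], [-1.22, 4.37], [0.12, 2.79], [-3.08, 3.08]. Speed limits (rad/s): [1.89, 1.89, 2.57, 3.01, 3.01, 3.01].

### API

Orientations are given as a unit quaternion [w, x, y, z].
In Python, from bench import readout, read_camera, camera_info, workorder, finder gives the robot as it stands.
- The arm moves only by the tool jog_arm, never from a script. Its argument "deltas" is a list of rows, each a list of 7 numbers: the turn, a rotation vector about the tool's x, y, z in rad, then the shift along the tool's x, y, z in mm, then the closure in counts, from 0 (fully open) to 255 (shut). A call has 1 to 20 rows; each row is the pose to reach, as a shift and turn from the pose commanded when the call began, along the tool's axes at that moment; what a row does not reach only later rows make up. A row lasts 1/10 s, in which the tool goes at most 50 mm and 8.59 degrees, less where a joint would pass 70% of its speed; a pose out of reach is approached as far as the arm can. A call with a gripper value outside its range is refused whole. The fingers move at their own pace and stop on an object; "newtons" is the grip in N (left out, the last holds). Time passes only in rows, so rows that repeat a pose let the fingers close. It gives the time, the measured TCP pose, the force and the opening at its end, in the units of the state.
- readout.sense(): the state, without advancing time (a new reading comes with each control period).
- read_camera(name): name is "side" or "top" or "wrist"; returns the picture (400x640x3 uint8, red, green, blue); there is no depth.
- camera_info(name): a dict with "vertical_fov" (degrees; the focal length in pixels is half the picture's height over the tangent of half this angle, whatever the lens; pixels are square), "cx", "cy" (the principal point, pixels), "k1" (the pictures are not rectified: a ray, as slopes to the right and down, at radius r is drawn at 1 + k1 r^2 times it, then the intrinsics apply), "cam_to_world" (4x4, takes a point from camera to world coordinates). Camera axes: x right, y up, looking along -z (the intrinsics and any distortion apply to the point x, -y, -z); pixel columns grow to the right and rows downward; lengths in mm; the calibration is good to about 2 mm. A picture is of the moment at which its call begins: read the wrist's pose just before it. camera_info takes no time and is no camera call; for the wrist camera it gives the pose at the moment of the call.
- workorder.sign_off(): hands the job in, once; it reports no verdict.
Trained networks look in the newest picture that a camera, given by its name, has taken for a name from the list of things; names that differ only in an ending like _2 or _b are one class to them, and where a whole thing is asked for, a point or a joint stands for the part that bears it (a point fixed in the world has none). Each returns a list of dicts, best first, with "confidence" (0 to 1); they miss things now and then, are a little off and sometimes report something else, mostly with a low value. They report only what shows in the picture. A call takes as long as a camera call. They do not tell look-alikes from the thing itself.
- finder.find_in(label, camera): "box" ([left, top, width, height] in pixels, round what is visible of it).
The state is a dict: "time": time; "q": joint angles; "qd": joint speeds; "joint_efforts": joint torques, N m; "eef_pos": TCP position; "tool_rot": TCP orientation; "force": force on the tool from outside, world axes, zero at the start; "torque": the same for the moment, N m; "width": finger opening in mm.
Only numpy, scipy, OpenCV 4.12 (cv2) and the standard library are available. Lean on these libraries where they do the work, as an engineer would, in place of code of your own. Each camera call takes 0.05 s, during which the arm holds its last target.

### The job

The travel clock in the red case holder has its new battery: take the steel back cover, set it square on the back of the clock with its black pull tab over the brass crown, and press it down until it clicks home. Keep pressing with steady thumb-like pressure after the click so that the gasket beds down, never hard enough to crush the clock, and finish with the robot still pressing on the cover: do not let go. Leave the dish, tools, loupe, blower and spent cell where they are.

Things in the scene. Friction and masses are not known exactly. Their poses are not given: they have to be found in the camera images.
- cover: Clock's press-fit back cover: round steel cap, 42.4 mm diameter, 17 mm high, some 80 g, flat top, hollow below (skirt 2 mm thick, 15 mm deep inside, bead round the inner lower edge). Lies open side down on the mat (mat top z = 0.002). Origin: centre of its rim plane (underside); z up through the flat top, x to its pull tab. Grip it across its diameter along its y axis, clear of the tab.
- tab (a point): Outer end of the cover's black pull tab, 29 mm from the cover's axis along its x axis and 3.25 mm above its rim plane; the tab is 13 mm wide, 2.5 mm thick and stands 7.8 mm out from the rim; a short black index line on the flat top points to it.
- holder: Red aluminium case holder fixed on the mat: base 50 x 116 mm, jaws with four white pins 29 mm high, knurled screw knob out to 82 mm on its +y side. A round aluminium travel clock, 48 mm diameter, is clamped in it face down, its edge chamfered from 31 to 33.5 mm height. Origin: centre of the holder's underside, on the clock's axis; x to the clock's brass crown, y along the jaws.
- seat (a point): Centre of the relaxed gasket's top on the clock, 36 mm above the holder's underside, axes as the holder's: the cover's origin goes here. The unclicked cover stands on the catches about 4 mm above it. Pushed straight down it takes about 8 to 12 N, clicks over, the force drops, and it lands on the gasket; pressed off centre, one side clicks first. The coned neck guides in a cover up to 3 mm off.
- neck (a point): Top centre of the clock's neck, 13 mm above the seat: a polished aluminium stub 32 mm in diameter, its top 4 mm coned to 25 mm, with the black movement and battery on the top and six sprung steel catches round its foot, out to 18.6 mm radius, 0.4 to 5.6 mm above the seat. The bead inside the cover, about 17 mm inner radius, must pass them.
- crown (a point): Centre of the clock's brass crown (8 mm diameter, 6 mm long), 29 mm from the clock's axis along the holder's x axis and 9 mm below the seat. The tab of the cover belongs above it, pointing the same way.
- gasket: Black soft rubber ring on the clock's shoulder round the neck, 41.6 mm outer diameter; origin as seat. It gives up to 1.5 mm, at 6 N per mm, then it is hard.
- dish: White ceramic ring dish, 90 mm across, 24 mm high, with a brass ring in it. On the mat at the start; origin at the centre of its underside.
- tweezer: Steel tweezer, 130 mm long, 8 mm high, long axis x. On the mat at the start; origin at the centre of its underside.
- screwdriver: Black precision screwdriver, 118 mm long, 10 mm thick, long axis x. On the mat at the start; origin at the centre of its underside.
- loupe: Black eye loupe, 35 mm across, 29 mm high. On the mat at the start; origin at the centre of its underside.
- old_cell: Spent coin cell, 20 mm in diameter, 4 mm thick. On the mat at the start; origin at the centre of its underside.
- blower: Black rubber dust blower, 52 mm in diameter, standing 100 mm high, nozzle up. On the mat at the start; origin at the centre of its underside.
There are look-alikes about, which are no part of the job. Several things look just like the cover: the one meant starts farthest to the robot's left. Of the things that look like the holder, the smaller one is meant.

How it is judged:
By the outcome, as a careful person would: the job done as asked, in the order asked, and still so for the second after the job is handed in, while the arm keeps its last pose, push and grip.
It also fails if it takes over 48 s, if anything falls off the work surface, if the arm or the gripper's body presses on something with over 40 N, if the wrist force passes 120 N, or if a joint passes its speed limit or range.

## Working session

There is one attempt and no reset: what is moved stays moved. The work goes in short steps, Python scripts to look and compute and a tool call to move; the robot and the scene stay as the last step left them, time stands still between calls to the robot, and variables do not carry over. Pictures are saved under pics/ and viewed, and the job is handed in when it is done.

Besides the shell and the picture viewer there is one more tool, called after "Request:" as name(argument=value, ...), one argument or row to a line, values as JSON. jog_arm: Moves the arm, as the interface text tells. Its arguments: {"type":"object","properties":{"deltas":{"type":"array"},"newtons":{"type":"number"}},"required":["deltas"]}

```bash
ls; mkdir -p pics; python3 - <<'E'
from bench import readout, read_camera, camera_info, finder
import cv2,numpy as np
s=readout.sense();print(s)
for c in ["top","side","wrist"]:
    ci=camera_info(c);print(c,ci)
    im=read_camera(c);cv2.imwrite(f"pics/{c}0.png",im[:,:,::-1])
for l in ["cover","holder"]:
    for c in ["top","side"]:
        print(l,c,[(d['box'],round(d['confidence'],2)) for d in finder.find_in(l,c)])
E
```

```text
pics
{'time': 0.0, 'q': array([ 1.09349330e+00,  4.94201027e-01,  1.34613638e+00, -1.12319991e-05,
        1.30251609e+00, -9.54448292e-02]), 'qd': array([ 1.27593141e-03, -3.32474555e-04, -8.84534640e-04,  1.04499127e-03,
       -5.50565310e-05,  1.39159054e-03]), 'joint_efforts': array([-1.68525912e-03, -8.82158875e+01, -3.83866668e+01, -3.28386186e-04,
        1.00535707e-02,  1.80806308e-05]), 'eef_pos': array([232.70613509, 579.67609651, 238.68738159]), 'tool_rot': array([-1.72885152e-04,  1.89769691e-01,  9.81828430e-01, -6.06276858e-04]), 'force': array([0.97819014, 0.1205144 , 0.26707461]), 'torque': array([-0.00633443,  0.00978995,  0.05768217]), 'width': 85.15447091284408}
top {'vertical_fov': 49.418098917944306, 'cx': 317.4843199328737, 'cy': 196.00834180141624, 'k1': -0.09388946376340063, 'cam_to_world': array([[-4.86158656e-03,  9.81656605e-01, -1.90595580e-01,
         3.29090391e+02],
       [-9.99959739e-01, -3.33478397e-03,  8.33061352e-03,
         1.37573312e+01],
       [ 7.54220669e-03,  1.90628407e-01,  9.81633295e-01,
         1.21304636e+03],
       [ 0.000000
[... 773 characters left out ...]
       [ 9.27814189e-01,  3.59937357e-01,  9.80098463e-02,
         6.03684757e+02],
       [-2.14449611e-03, -2.57580275e-01,  9.66254523e-01,
         3.73782959e+02],
       [ 0.00000000e+00,  0.00000000e+00,  0.00000000e+00,
         1.00000000e+00]])}
cover top [([388.5, 197.1, 15.2, 15.2], 0.65), ([432.3, 236.9, 22.0, 15.2], 0.59), ([420.7, 210.2, 15.6, 17.1], 0.47)]
cover side [([259.7, 313.5, 14.9, 25.6], 0.91), ([288.7, 302.9, 16.8, 19.8], 0.82), ([309.7, 268.5, 21.1, 19.8], 0.74)]
holder top [([292.9, 162.7, 68.5, 50.0], 0.78), ([228.8, 207.7, 44.5, 28.4], 0.68), ([387.2, 195.4, 15.6, 14.6], 0.18)]
holder side [([285.6, 144.4, 33.4, 35.8], 0.68), ([309.9, 189.3, 49.4, 52.9], 0.63)]
```

View pics/top0.png

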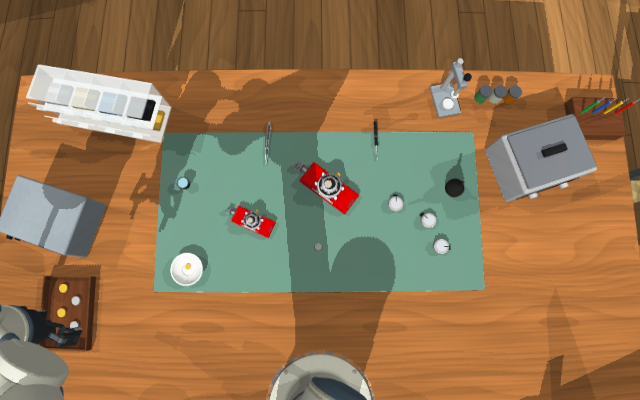

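View pics/side0.png

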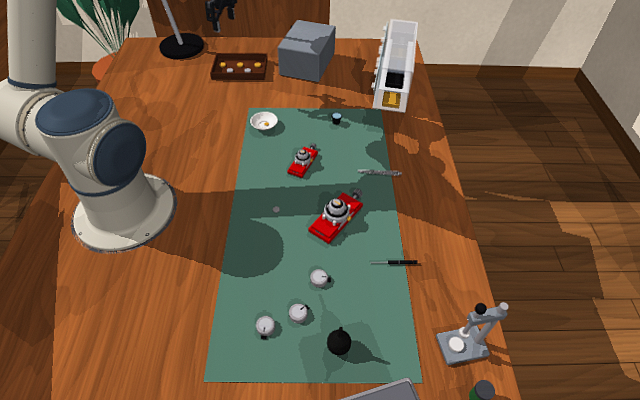

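View pics/wrist0.png

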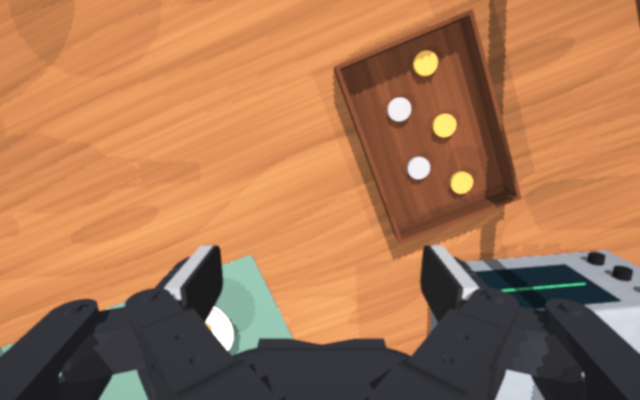

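The top view shows three cover look-alikes at about (396,204), (428,220) and (441,246). The one at (396,204), side view (320,278), has the greatest y, so it is farthest to the robot's left. There are two holders, a large one at (329,187) and a small one at (253,221). The small one is meant. I'll confirm both in crops and triangulate.

```bash
cat > h.py <<'E'
import numpy as np,cv2
from bench import readout, read_camera, camera_info, finder
def K(ci):
    f=200/np.tan(np.radians(ci['vertical_fov'])/2); return f
def ray(ci,u,v):
    f=K(ci);xd=np.array([(u-ci['cx'])/f,(v-ci['cy'])/f]);x=xd.copy()
    for _ in range(30): x=xd/(1+ci['k1']*(x@x))
    T=ci['cam_to_world'];d=T[:3,:3]@np.array([x[0],-x[1],-1.]);return T[:3,3],d/np.linalg.norm(d)
def atz(ci,u,v,z):
    o,d=ray(ci,u,v);return o+d*(z-o[2])/d[2]
def proj(ci,p):
    T=ci['cam_to_world'];q=T[:3,:3].T@(np.asarray(p,float)-T[:3,3]);x=np.array([q[0],-q[1]])/-q[2]
    return x*(1+ci['k1']*(x@x))*K(ci)+[ci['cx'],ci['cy']]
def crop(name,u,v,w,h,out,im=None,s=None,src=None):
    im=cv2.imread(src) if src else read_camera(name)[:,:,::-1]
    u0=max(0,int(u-w/2));v0=max(0,int(v-h/2));c=im[v0:v0+h,u0:u0+w]
    cv2.imwrite(out,cv2.resize(c,None,fx=s,fy=s,interpolation=cv2.INTER_CUBIC))
E
python3 - <<'E'
from h import *
a=[cv2.imread(f"pics/{c}0.png") for c in("top","side")]
def cr(im,u,v,w,h,s): return cv2.resize(im[v-h//2:v+h//2,u-w//2:u+w//2],(int(w*s),int(h*s)),interpolation=cv2.INTER_CUBIC)
r1=np.hstack([cr(a[0],420,222,80,60,5),cr(a[1],303,295,80,60,5)])
r2=np.hstack([cr(a[0],253,221,80,60,5),cr(a[1],303,160,80,60,5)])
cv2.imwrite("pics/c1.png",np.vstack([r1,r2]))
t=camera_info("top");s=camera_info("side")
print("cover",atz(t,396,203.5,19),atz(s,319,276.5,19))
print("neck",atz(t,251.5,219,49),atz(s,302,154,49))
E
```

```text
cover [ 538.79936522 -216.26000262   19.        ] [ 543.91520187 -216.60457135   19.        ]
neck [492.38208308 182.60539962  49.        ] [494.1654924  177.10435091  49.        ]
```

View pics/c1.png

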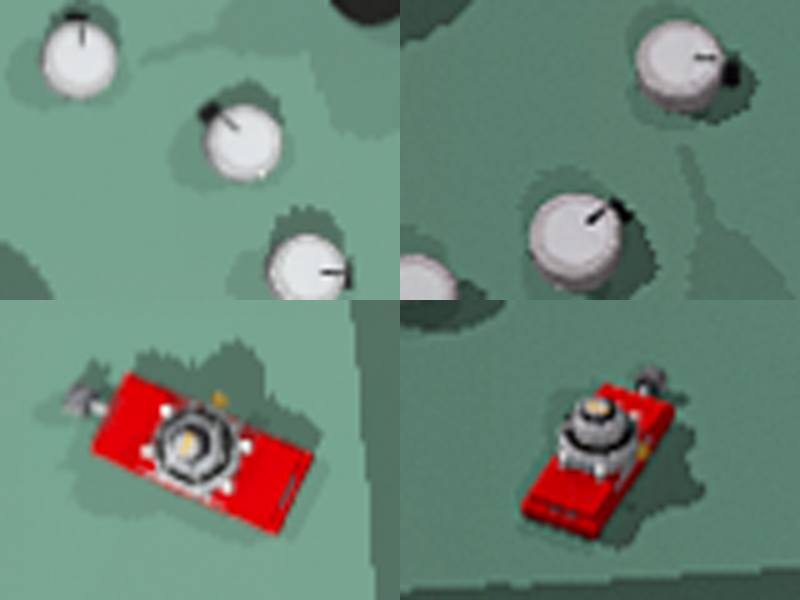

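The crop confirms the choice. The leftmost cover is the one at (396,204), with its tab pointing away from the robot. The smaller holder has its clock at about (252,220) and its crown at (257,210). Next I'll work out a rough pose for each, then move to look at the holder with the wrist camera.

```bash
cat >> h.py <<'E'
from scipy.spatial.transform import Rotation as Rn
def tool(s):
    w,x,y,z=s['tool_rot'];return Rn.from_quat([x,y,z,w]).as_matrix(),np.array(s['eef_pos'])
def delta(pos,yawy,s=None):
    """deltas to TCP pos, tool down, tool y at world angle yawy(deg)"""
    s=s or readout.sense();R,p=tool(s);a=np.radians(yawy)
    y=np.array([np.cos(a),np.sin(a),0]);z=np.array([0,0,-1.]);x=np.cross(y,z);G=np.c_[x,y,z]
    return np.round(Rn.from_matrix(R.T@G).as_rotvec(),4),np.round(R.T@(np.asarray(pos)-p),1)
E
python3 - <<'E'
from h import *
t=camera_info("top");s=camera_info("side")
cr=atz(t,257,210.5,29),atz(s,303-40+642/5-0,160-30+(452-300)/5,29)
print("crown",cr)
print("tab top",atz(t,395.5,196,5.3), "side", atz(s,303-40+(732-400)/5,295-30+72/5,5.3))
st=readout.sense();R,p=tool(st);w=camera_info("wrist")['cam_to_world']
print("cam in tool",R.T@(w[:3,3]-p),"\n",R.T@w[:3,:3])
# candidates
for P in [(480,180,200),(430,180,200)]:
    print(P,delta(P,65))
print(p+0)
Tc=R.T@w[:3,:3];tc=R.T@(w[:3,3]-p)
a=np.radians(68);y=np.array([np.cos(a),np.sin(a),0]);z=np.array([0,0,-1.]);G=np.c_[np.cross(y,z),y,z]
ci=dict(camera_info("wrist"))
for P in [(480,180,200),(470,185,230)]:
    M=np.eye(4);M[:3,:3]=G@Tc;M[:3,3]=np.array(P)+G@tc;ci['cam_to_world']=M
    print(P,proj(ci,(493,180,51)),proj(ci,(510,155,29)))
E
```

```text
crown (array([518.81589211, 170.82426097,  29.        ]), array([761.73538757, 174.79488915,  29.        ]))
tab top [ 562.85907413 -218.31457822    5.3       ] side [ 569.49758763 -216.48594979    5.3       ]
cam in tool [  65.42255832   -0.60273625 -134.98654248] 
 [[-4.53010430e-04  9.66228855e-01  2.57685069e-01]
 [ 9.99999281e-01  1.51688076e-04  1.18922182e-03]
 [ 1.10997269e-03  2.57685423e-01 -9.66228229e-01]]
(480, 180, 200) (array([-0.0002, -0.    ,  0.0545]), array([-378.4, -279. ,   39.2]))
(430, 180, 200) (array([-0.0002, -0.    ,  0.0545]), array([-332. , -297.7,   39.2]))
[232.82772674 579.95469544 239.17204205]
(480, 180, 200) [327.76449791 198.05793238] [309.91124013 217.0738608 ]
(470, 185, 230) [326.25661156 200.96458003] [310.12872743 218.04044858]
```

Request:
jog_arm(
  deltas=[
    [0, 0, 0, -38, -28, 4, 0],
    [0, 0, 0, -76, -56, 8, 0],
    [0, 0, 0, -113, -84, 12, 0],
    [0, 0, 0, -151, -112, 16, 0],
    [0, 0, 0, -189, -140, 20, 0],
    [0, 0, 0, -227, -167, 24, 0],
    [0, 0, 0, -265, -195, 28, 0],
    [0, 0, 0, -303, -223, 32, 0],
    [0, 0, 0, -340, -251, 36, 0],
    [0, 0, 0, -378, -279, 39, 0],
    [0, 0, 0, -378, -279, 39, 0],
    [0, 0, 0, -378, -279, 39, 0],
    [0, 0, 0, -378, -279, 39, 0],
  ],
)

```text
time: 1.65
eef_pos: [479.3, 180.8, 200.3]
tool_rot: [-0.0, 0.19, 0.982, 0.0]
force: [0.3, 1.3, -0.4]
width: 85.1
```

```bash
python3 - <<'E'
from h import *
ci=camera_info("wrist");im=read_camera("wrist")[:,:,::-1];cv2.imwrite("pics/w1.png",im)
np.save("w1.npy",ci,allow_pickle=True)
s=readout.sense();print(s['eef_pos'],s['time'],s['force'])
for l in ["neck","gasket","crown"]:
  for d in finder.find_in(l,"wrist"): print(l,d)
print(proj(ci,(493,180,51)))
E
```

```text
[479.14435736 181.13067345 200.34111558] 1.7 [ 0.49332083 -0.41901147  0.23532777]
neck {'box': [115.8, 286.9, 145.4, 69.0], 'confidence': 0.86}
neck {'box': [269.7, 161.5, 141.5, 65.0], 'confidence': 0.6}
gasket {'box': [308.8, 173.4, 45.6, 42.5], 'confidence': 0.71}
crown {'box': [112.6, 285.1, 149.0, 70.9], 'confidence': 0.85}
crown {'box': [273.5, 160.8, 140.8, 63.6], 'confidence': 0.81}
[327.1198654  199.11882202]
```

View pics/w1.png

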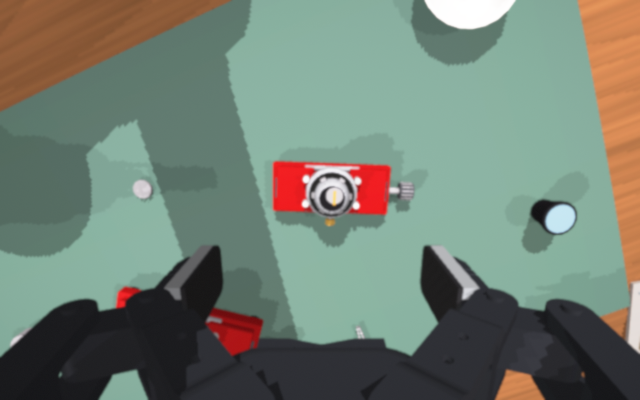

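The wrist view shows the small holder at (331,188), with the gasket centre at about (331,194), the crown at (330,222) and the knob to the right. It is nearly square to the tool. I'll enlarge it to measure.

```bash
python3 - <<'E'
from h import *
ci=np.load("w1.npy",allow_pickle=True).item();im=cv2.imread("pics/w1.png")
c=im[150:240,260:420];cv2.imwrite("pics/w1c.png",cv2.resize(c,None,fx=5,fy=5,interpolation=cv2.INTER_CUBIC))
hsv=cv2.cvtColor(im,cv2.COLOR_BGR2HSV)
m=((hsv[...,0]<8)|(hsv[...,0]>172))&(hsv[...,1]>180)&(hsv[...,2]>120);m[:, :265]=0;m[250:]=0
ys,xs=np.nonzero(m);P=np.array([atz(ci,x,y,15)[:2] for x,y in zip(xs,ys)],np.float32)
print(cv2.minAreaRect(P),xs.min(),xs.max(),ys.min(),ys.max())
m=(cv2.inRange(hsv,(12,120,60),(30,255,255))>0);m[:,:315]=0;m[:,350:]=0;m[:212]=0;m[235:]=0
ys,xs=np.nonzero(m);print("crown px",xs.mean(),ys.mean(),len(xs),atz(ci,xs.mean(),ys.mean(),30))
for u,v,z in [(331,194,38),(333.5,193.5,49)]: print(atz(ci,u,v,z))
E
```

```text
((493.3199768066406, 184.64669799804688), (113.13731384277344, 49.23735046386719), 66.01727294921875) 274 389 162 213
crown px 329.3720930232558 221.69767441860466 43 [520.49415343 171.82665023  30.        ]
[493.18292117 184.01675738  38.        ]
[490.81518174 187.01396584  49.        ]
```

View pics/w1c.png

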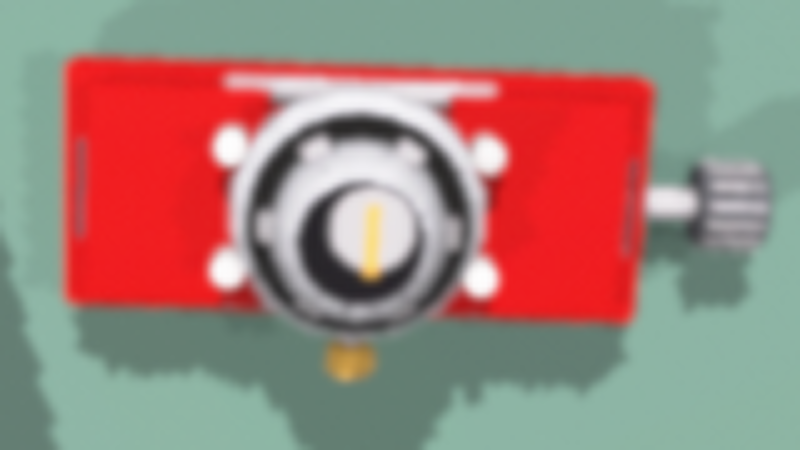

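```bash
python3 - <<'E'
from h import *
print(delta((527,-216,180),86))
E
```

```text
(array([ 1.000e-04,  1.000e-04, -3.104e-01]), array([-191.7, -351.1,   20.4]))
```

Request:
jog_arm(
  deltas=[
    [0, 0, -0.03, -19, -35, 2, 0],
    [0, 0, -0.06, -38, -70, 4, 0],
    [0, 0, -0.09, -57, -105, 6, 0],
    [0, 0, -0.12, -76, -140, 8, 0],
    [0, 0, -0.15, -96, -175, 10, 0],
    [0, 0, -0.18, -115, -210, 12, 0],
    [0, 0, -0.21, -134, -245, 14, 0],
    [0, 0, -0.25, -153, -280, 16, 0],
    [0, 0, -0.28, -172, -316, 18, 0],
    [0, 0, -0.31, -192, -351, 20, 0],
    [0, 0, -0.31, -192, -351, 20, 0],
    [0, 0, -0.31, -192, -351, 20, 0],
    [0, 0, -0.31, -192, -351, 20, 0],
  ],
)

```text
time: 3.15
eef_pos: [527.0, -215.8, 180.2]
tool_rot: [-0.0, 0.035, 0.999, 0.0]
force: [0.9, 0.3, 0.4]
width: 85.0
```

```bash
python3 - <<'E'
from h import *
ci=camera_info("wrist");im=read_camera("wrist")[:,:,::-1];cv2.imwrite("pics/w2.png",im)
np.save("w2.npy",ci,allow_pickle=True)
s=readout.sense();print(s['eef_pos'],s['time'])
for d in finder.find_in("cover","wrist"): print(d)
print(proj(ci,(540,-216,19)))
E
```

```text
[ 527.03616695 -215.71505135  180.33599364] 3.2
{'box': [138.5, 43.5, 62.1, 54.3], 'confidence': 0.69}
{'box': [300.4, 169.5, 44.4, 53.1], 'confidence': 0.6}
{'box': [193.3, 131.0, 58.0, 46.1], 'confidence': 0.56}
[322.79930188 195.90621801]
```

View pics/w2.png

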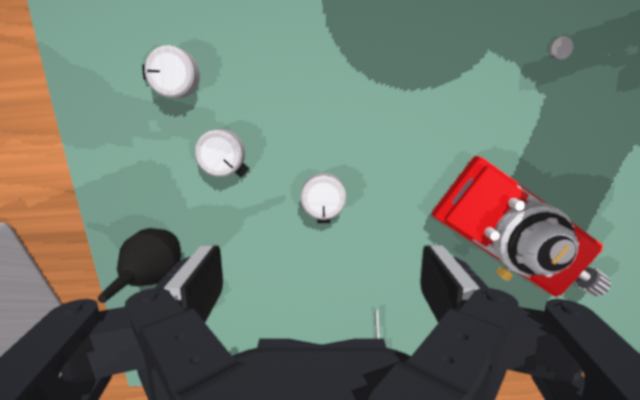

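In the wrist view the target cover is at (323,197) with its tab at (323,221). It is the rightmost of the three, which is the robot's left, so the choice holds. I'll measure it precisely.

```bash
python3 - <<'E'
from h import *
ci=np.load("w2.npy",allow_pickle=True).item();im=cv2.imread("pics/w2.png")
c=im[160:235,270:375];cv2.imwrite("pics/w2c.png",cv2.resize(c,None,fx=7,fy=7,interpolation=cv2.INTER_CUBIC))
hsv=cv2.cvtColor(im,cv2.COLOR_BGR2HSV)
m=((hsv[...,1]<25)&(hsv[...,2]>205)).astype(np.uint8);m[:,:290]=0;m[:,360:]=0;m[:160]=0;m[235:]=0
cn=max(cv2.findContours(m,0,1)[0],key=cv2.contourArea)
h=cv2.convexHull(cn)[:,0]; P=np.array([atz(ci,x,y,19)[:2] for x,y in h],np.float32)
print("circ",cv2.minEnclosingCircle(P),cv2.fitEllipse(P))
m=(hsv[...,2]<70).astype(np.uint8);m[:,:300]=0;m[:,345:]=0;m[:185]=0;m[230:]=0
n,l,st,ce=cv2.connectedComponentsWithStats(m)
for i in range(1,n): print(st[i],ce[i],atz(ci,*ce[i],19),atz(ci,*ce[i],6.5))
E
```

```text
circ ((540.7662353515625, -215.43508911132812), 19.733366012573242) ((540.5927124023438, -215.59315490722656), (38.192665100097656, 39.280181884765625), 72.0885238647461)
[318 220  12   3  36] [323.5 221. ] [ 564.45241025 -217.05899693   19.        ] [ 568.79243746 -217.28588406    6.5       ]
```

View pics/w2c.png

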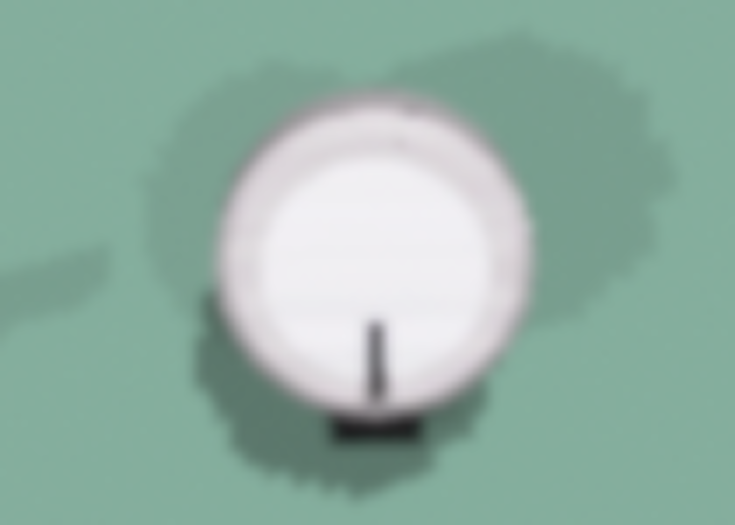

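```bash
python3 - <<'E'
from h import *
print(delta((540.7,-215.6,11),86.3))
E
```

```text
(array([ 0.0002, -0.0002, -0.0058]), array([-13.6,   1.1, 169.4]))
```

Request:
jog_arm(
  deltas=[
    [0, 0, -0.005, -5, 0.5, 40, 0],
    [0, 0, -0.005, -10, 1, 80, 0],
    [0, 0, -0.005, -13.6, 1, 115, 0],
    [0, 0, -0.005, -13.6, 1, 140, 0],
    [0, 0, -0.005, -13.6, 1, 155, 0],
    [0, 0, -0.005, -13.6, 1, 164, 0],
    [0, 0, -0.005, -13.6, 1, 169.4, 0],
    [0, 0, -0.005, -13.6, 1, 169.4, 0],
    [0, 0, -0.005, -13.6, 1, 169.4, 0],
  ],
)

```text
time: 4.15
eef_pos: [541.1, -217.0, 11.6]
tool_rot: [0.0, 0.033, 0.999, -0.0]
force: [0.4, 0.1, 0.6]
width: 85.3
```

```bash
python3 - <<'E'
from h import *
im=read_camera("wrist")[:,:,::-1];cv2.imwrite("pics/w3.png",im)
s=readout.sense();print(s['eef_pos'],s['time'],s['force'])
E
```

```text
[ 541.18503956 -217.121309     11.70262079] 4.2 [ 0.5040257  -0.65434624 -0.58272799]
```

View pics/w3.png

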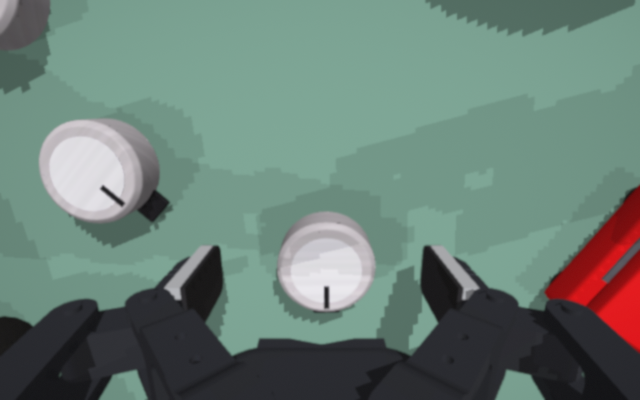

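```bash
python3 - <<'E'
from h import *
ci=camera_info("wrist");im=cv2.imread("pics/w3.png");s=readout.sense();print(s['eef_pos'])
hsv=cv2.cvtColor(im,cv2.COLOR_BGR2HSV)
m=((hsv[...,1]<30)&(hsv[...,2]>190)).astype(np.uint8);m[:,:260]=0;m[:,400:]=0;m[:200]=0;m[330:]=0
cn=max(cv2.findContours(m,0,1)[0],key=cv2.contourArea);h=cv2.convexHull(cn)[:,0]
P=np.array([atz(ci,x,y,19)[:2] for x,y in h],np.float32);print(h.min(0),h.max(0),cv2.minEnclosingCircle(P),P.min(0),P.max(0))
print(proj(ci,(540.7,-215.6,19)))
R,p=tool(s)
for t in [(0,42.5,-13-11+8-0),(0,-42.5,-16)]: print(proj(ci,p+R@np.array(t,float)))
E
```

```text
[ 541.18503956 -217.121309     11.70262079]
[282 223] [370 308] ((540.977783203125, -215.22824096679688), 20.162078857421875) [ 520.9005  -234.79156] [ 560.7481 -197.0278]
[326.14235418 267.00869011]
[429.19001245 278.19315288]
[216.26973143 278.19869427]
```

The cover sits between the pads, about 1.5 mm toward +y (326 px against a pad midpoint of 322). I'll shift that much and close.

Request:
jog_arm(
  deltas=[
    [0, 0, 0, 0, 1.4, 0, 0],
    [0, 0, 0, 0, 1.4, 0, 60],
    [0, 0, 0, 0, 1.4, 0, 110],
    [0, 0, 0, 0, 1.4, 0, 255],
    [0, 0, 0, 0, 1.4, 0, 255],
    [0, 0, 0, 0, 1.4, 0, 255],
    [0, 0, 0, 0, 1.4, 0, 255],
    [0, 0, 0, 0, 1.4, 0, 255],
    [0, 0, 0, 0, 1.4, 0, 255],
    [0, 0, 0, 0, 1.4, 0, 255],
    [0, 0, 0, 0, 1.4, 0, 255],
  ],
  newtons=60,
)

```text
time: 5.3
eef_pos: [540.9, -215.7, 11.4]
tool_rot: [0.0, 0.033, 0.999, -0.0]
force: [-2.0, 0.8, 9.7]
width: 40.4
```

```bash
python3 - <<'E'
from h import *
im=read_camera("wrist")[:,:,::-1];cv2.imwrite("pics/w4.png",im)
s=readout.sense();print(s['eef_pos'],s['time'],s['force'],s['width'])
E
```

```text
[ 540.87088316 -215.68368419   11.3660074 ] 5.35 [-1.92262478  0.80138088  9.53895764] 40.359161281506275
```

View pics/w4.png

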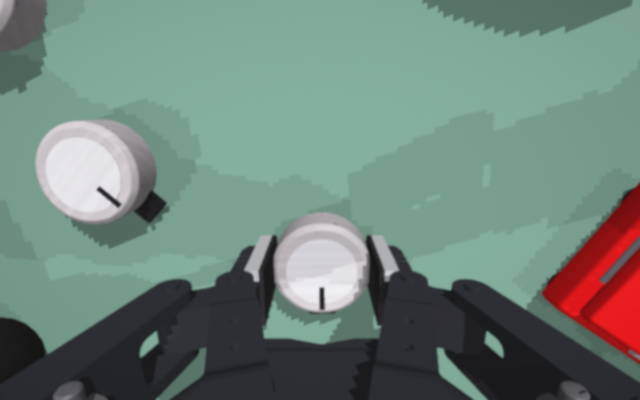

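The cover is gripped on centre, at (321,262) in the picture, and the opening reads 40.4 mm. I'll lift it and check the hold.

Request:
jog_arm(
  deltas=[
    [0, 0, 0, 0, 0, -8, 255],
    [0, 0, 0, 0, 0, -25, 255],
    [0, 0, 0, 0, 0, -55, 255],
    [0, 0, 0, 0, 0, -90, 255],
    [0, 0, 0, 0, 0, -120, 255],
    [0, 0, 0, 0, 0, -135, 255],
    [0, 0, 0, 0, 0, -135, 255],
    [0, 0, 0, 0, 0, -135, 255],
  ],
)

```text
time: 6.15
eef_pos: [540.6, -215.5, 145.7]
tool_rot: [0.0, 0.033, 0.999, 0.0]
force: [-0.2, -0.0, -1.5]
width: 40.3
```

```bash
python3 - <<'E'
from h import *
ci=camera_info("wrist");im=read_camera("wrist")[:,:,::-1];cv2.imwrite("pics/w5.png",im)
crop("side",303,260,160,120,"pics/s5.png",s=5)
s=readout.sense();print(s['eef_pos'],s['time'],s['force'],s['torque'],s['width'])
print(delta((493,184.2,120),66))
R,p=tool(s)
# expected cover top px if it kept its place in the tool: top was TCP z+7.6
print(proj(ci,p+[0,0,7.6]))
E
```

```text
[ 540.2504007  -215.32188992  144.86216241] 6.25 [ 0.21645183  0.35744328 -0.68246623] [ 0.02236048 -0.00446482 -0.01064425] 40.36321771990121
(array([ 0.0004, -0.0017,  0.352 ]), array([ 73.8, 395.5,  25.2]))
[322.99639564 266.79487515]
```

View pics/w5.png

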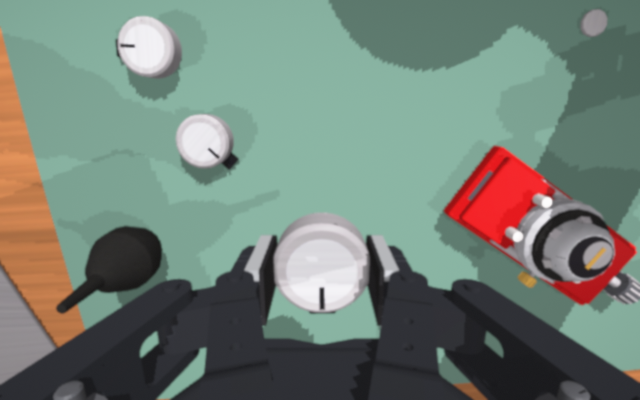

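View pics/s5.png

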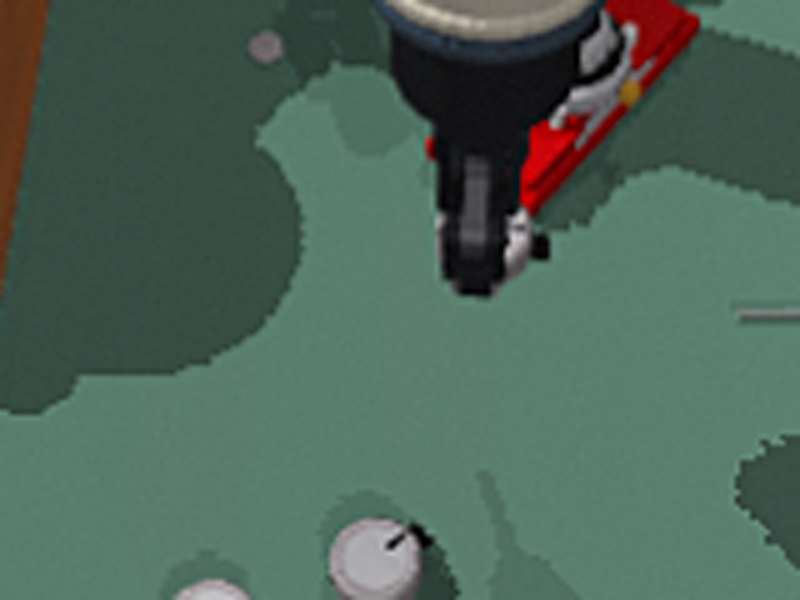

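Held firmly: the cover is unmoved in the wrist picture at (321,262), and the side view shows its tab sticking out. I'll move to a viewpoint just beyond the clock to measure it again from closer.

```bash
python3 - <<'E'
from h import *
print(delta((529.5,167.9,145),66))
E
```

```text
(array([ 0.0004, -0.0017,  0.352 ]), array([3.630e+01, 3.816e+02, 2.000e-01]))
```

Request:
jog_arm(
  deltas=[
    [0, 0, 0.03, 3, 30, 0, 255],
    [0, 0, 0.06, 6, 65, 0, 255],
    [0, 0, 0.1, 10, 105, 0, 255],
    [0, 0, 0.14, 14, 145, 0, 255],
    [0, 0, 0.18, 18, 185, 0, 255],
    [0, 0, 0.22, 22, 225, 0, 255],
    [0, 0, 0.26, 25, 265, 0, 255],
    [0, 0, 0.3, 29, 305, 0, 255],
    [0, 0, 0.33, 33, 340, 0, 255],
    [0, 0, 0.352, 35, 365, 0, 255],
    [0, 0, 0.352, 36, 382, 0, 255],
    [0, 0, 0.352, 36, 382, 0, 255],
    [0, 0, 0.352, 36, 382, 0, 255],
    [0, 0, 0.352, 36, 382, 0, 255],
  ],
)

```text
time: 7.65
eef_pos: [530.2, 167.2, 145.4]
tool_rot: [-0.0, 0.208, 0.978, -0.0]
force: [0.7, 0.1, -0.4]
width: 40.2
```

```bash
python3 - <<'E'
from h import *
ci=camera_info("wrist");s=readout.sense();im=read_camera("wrist")[:,:,::-1];cv2.imwrite("pics/w6.png",im)
np.save("w6.npy",dict(ci=ci,s=s),allow_pickle=True)
print(s['eef_pos'],s['time'],s['tool_rot'],s['force'],s['width'])
for l in ["gasket"]:
  for d in finder.find_in(l,"wrist"): print(l,d)
print(proj(ci,(493,184.2,38)),proj(ci,(493,184.2,51)))
E
```

```text
[530.1898046  167.15137951 145.38410057] 7.65 [-4.31631049e-04  2.08122489e-01  9.78102632e-01 -2.90216490e-04] [ 0.67437069  0.06966939 -0.43348766] 40.23614756241367
gasket {'box': [294.8, 114.5, 60.0, 59.9], 'confidence': 0.9}
gasket {'box': [150.0, 331.4, 9.0, 12.9], 'confidence': 0.52}
[323.12065368 142.78586305] [323.19264582 144.70233925]
```

View pics/w6.png

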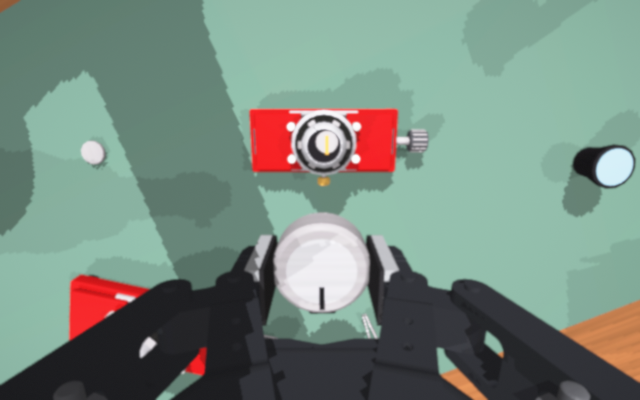

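The clock is in line above the held cover: gasket centre near (324,143), crown at (323,181), and the cover's index line at (322,298). I'll refine from this picture.

```bash
python3 - <<'E'
from h import *
d=np.load("w6.npy",allow_pickle=True).item();ci=d['ci'];s=d['s'];im=cv2.imread("pics/w6.png")
a=cv2.resize(im[95:200,240:440],None,fx=4,fy=4,interpolation=cv2.INTER_CUBIC)
b=cv2.resize(im[200:320,240:440],None,fx=3,fy=3,interpolation=cv2.INTER_CUBIC)
cv2.imwrite("pics/w6c.png",a);cv2.imwrite("pics/w6d.png",b)
hsv=cv2.cvtColor(im,cv2.COLOR_BGR2HSV)
m=((hsv[...,0]<8)|(hsv[...,0]>172))&(hsv[...,1]>180)&(hsv[...,2]>120);m[:, :240]=0;m[200:]=0
ys,xs=np.nonzero(m);P=np.array([atz(ci,x,y,13)[:2] for x,y in zip(xs,ys)],np.float32);print("base",cv2.minAreaRect(P))
m=cv2.inRange(hsv,(12,120,60),(30,255,255))>0;m[:172]=0;m[195:]=0;m[:,:310]=0;m[:,340:]=0
ys,xs=np.nonzero(m);print("crown",xs.mean(),ys.mean(),atz(ci,xs.mean(),ys.mean(),30))
R,p=tool(s)
# held cover top circle
m=((hsv[...,1]<30)&(hsv[...,2]>190)).astype(np.uint8);m[:,:272]=0;m[:,370:]=0;m[:205]=0;m[318:]=0
cn=max(cv2.findContours(m,0,1)[0],key=cv2.contourArea);h=cv2.convexHull(cn)[:,0]
Q=np.array([R.T@(atz(ci,x,y,p[2]+7.6)-p) for x,y in h],np.float32)[:,:2];print("cover in tool",cv2.minEnclosingCircle(Q),Q.min(0),Q.max(0))
E
```

```text
base ((493.83154296875, 184.15045166015625), (115.27567291259766, 47.628963470458984), 65.95310974121094)
crown 323.17808219178085 180.94520547945206 [520.47668158 172.06574245  30.        ]Traceback (most recent call last):
  File "<stdin>", line 15, in <module>
cv2.error: OpenCV(4.12.0) /io/opencv/modules/imgproc/src/shapedescr.cpp:201: error: (-215:Assertion failed) count >= 0 && (depth == CV_32F || depth == CV_32S) in function 'minEnclosingCircle'
```

View pics/w6c.png

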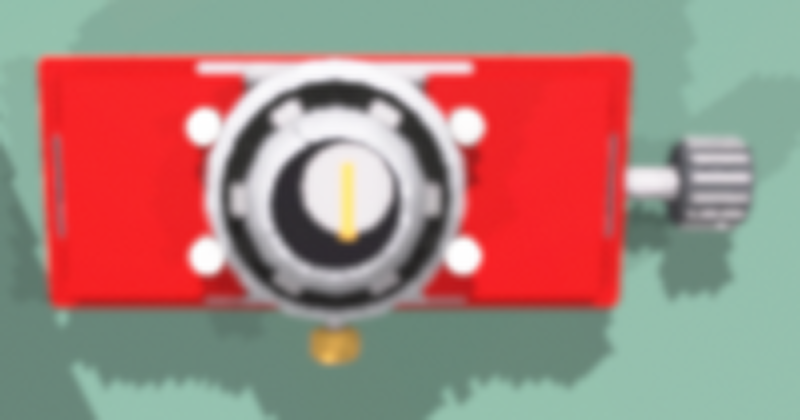

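View pics/w6d.png

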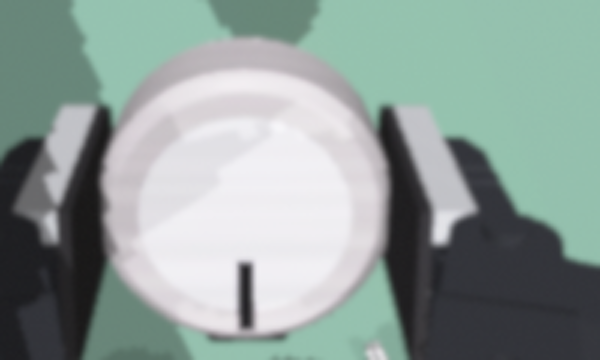

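```bash
python3 - <<'E'
from h import *
print(delta((493.2,184.6,66),66))
E
```

```text
(array([-0.0004, -0.0004, -0.0009]), array([41. ,  0.9, 79.7]))
```

Request:
jog_arm(
  deltas=[
    [0, 0, 0, 15, 0.4, 10, 255],
    [0, 0, 0, 30, 0.8, 25, 255],
    [0, 0, 0, 41, 0.9, 42, 255],
    [0, 0, 0, 41, 0.9, 57, 255],
    [0, 0, 0, 41, 0.9, 68, 255],
    [0, 0, 0, 41, 0.9, 76, 255],
    [0, 0, 0, 41, 0.9, 80, 255],
    [0, 0, 0, 41, 0.9, 80, 255],
    [0, 0, 0, 41, 0.9, 80, 255],
  ],
)

```text
time: 8.65
eef_pos: [493.7, 185.4, 66.2]
tool_rot: [0.0, 0.208, 0.978, 0.0]
force: [0.4, -0.2, -1.1]
width: 40.2
```

```bash
python3 - <<'E'
from h import *
ps=[];
for _ in range(3):
    im=read_camera("wrist");s=readout.sense();ps.append(np.r_[s['eef_pos'],s['force']])
print(np.mean(ps,0),s['time'],s['tool_rot']); cv2.imwrite("pics/w7.png",im[:,:,::-1])
crop("side",303,160,100,75,"pics/s7.png",s=8)
E
```

```text
[ 4.93627814e+02  1.85475067e+02  6.63128876e+01 -2.36684822e-01
  7.28675396e-02 -3.05484836e-01] 8.8 [3.38387723e-04 2.07906077e-01 9.78148719e-01 1.77895634e-04]
```

View pics/w7.png

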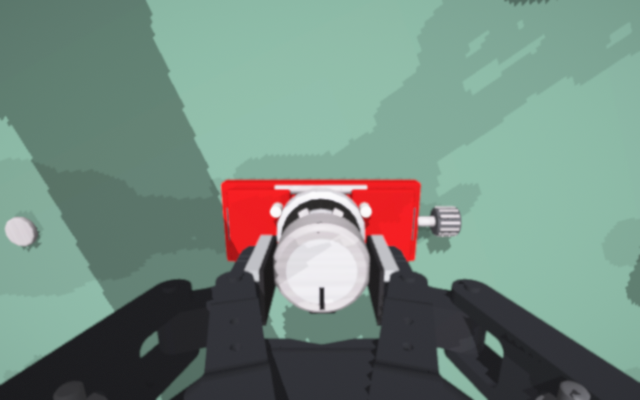

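View pics/s7.png

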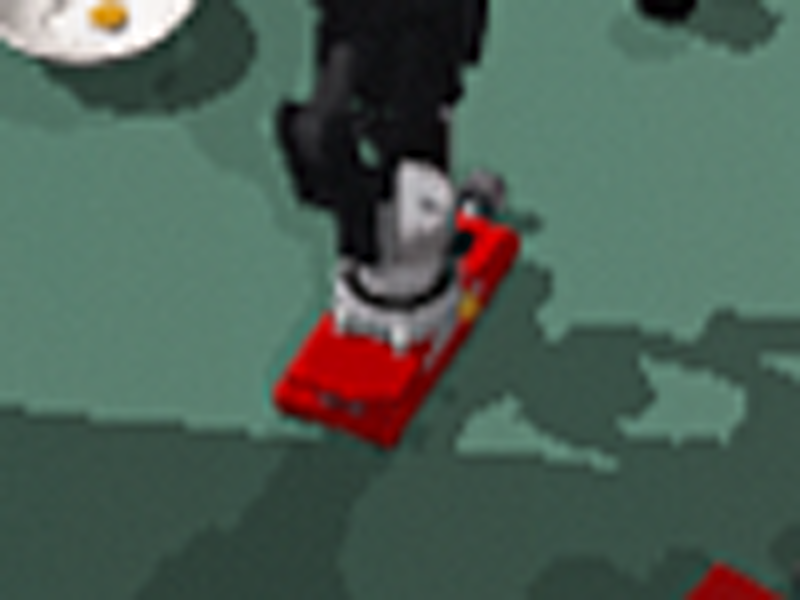

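The cover is over the clock. The pins at (276,211) and (366,211) have their midpoint at 321, and the cover centre is at 321.5, so it is centred sideways. I'll lower gently onto the neck.

Request:
jog_arm(
  deltas=[
    [0, 0, 0, 0, 0, 3, 255],
    [0, 0, 0, 0, 0, 6, 255],
    [0, 0, 0, 0, 0, 8, 255],
    [0, 0, 0, 0, 0, 10, 255],
    [0, 0, 0, 0, 0, 12, 255],
    [0, 0, 0, 0, 0, 12, 255],
  ],
)

```text
time: 9.45
eef_pos: [493.1, 185.4, 53.6]
tool_rot: [-0.0, 0.208, 0.978, -0.0]
force: [-0.2, -0.6, -1.0]
width: 40.3
```

Request:
jog_arm(
  deltas=[
    [0, 0, 0, 0, 0, 0.5, 255],
    [0, 0, 0, 0, 0, 1, 255],
    [0, 0, 0, 0, 0, 1.5, 255],
    [0, 0, 0, 0, 0, 1.5, 255],
  ],
)

```text
time: 9.85
eef_pos: [493.3, 185.4, 52.3]
tool_rot: [-0.0, 0.208, 0.978, -0.0]
force: [-0.4, 0.7, -1.4]
width: 39.9
```

Request:
jog_arm(
  deltas=[
    [0, 0, 0, 0, 0, 0.5, 255],
    [0, 0, 0, 0, 0, 1, 255],
    [0, 0, 0, 0, 0, 1, 255],
  ],
)

```text
time: 10.15
eef_pos: [493.2, 185.4, 51.4]
tool_rot: [-0.0, 0.208, 0.978, -0.0]
force: [-1.3, -0.2, 1.7]
width: 40.5
```

Request:
jog_arm(
  deltas=[
    [0, 0, 0, 0, 0, 0.5, 255],
    [0, 0, 0, 0, 0, 0.8, 255],
    [0, 0, 0, 0, 0, 0.8, 255],
  ],
)

```text
time: 10.45
eef_pos: [493.4, 185.5, 50.8]
tool_rot: [0.0, 0.208, 0.978, 0.0]
force: [-2.4, 0.2, 7.0]
width: 40.1
```

Contact with the catches came at the expected height (TCP about 51.4). There is a small side force toward -x, so I'll ease 0.4 mm that way and keep pressing.

Request:
jog_arm(
  deltas=[
    [0, 0, 0, 0.4, 0, 0, 255],
    [0, 0, 0, 0.4, 0, 0.2, 255],
    [0, 0, 0, 0.4, 0, 0.4, 255],
    [0, 0, 0, 0.4, 0, 0.4, 255],
  ],
)

```text
time: 10.85
eef_pos: [493.3, 185.7, 50.6]
tool_rot: [0.0, 0.208, 0.978, 0.0]
force: [-1.6, -0.9, 9.5]
width: 40.3
```

Request:
jog_arm(
  deltas=[
    [0, 0, 0, 0, 0, 0.3, 255],
    [0, 0, 0, 0, 0, 0.6, 255],
    [0, 0, 0, 0, 0, 0.6, 255],
  ],
)

```text
time: 11.15
eef_pos: [493.4, 185.7, 50.1]
tool_rot: [0.001, 0.208, 0.978, 0.0]
force: [-1.6, -0.5, 9.9]
width: 40.6
```

Request:
jog_arm(
  deltas=[
    [0, 0, 0, 0, 0, 0.3, 255],
    [0, 0, 0, 0, 0, 0.6, 255],
    [0, 0, 0, 0, 0, 0.6, 255],
  ],
)

```text
time: 11.45
eef_pos: [492.7, 185.6, 48.7]
tool_rot: [-0.0, 0.208, 0.978, -0.0]
force: [0.5, 0.3, -6.4]
width: 40.2
```

Request:
jog_arm(
  deltas=[
    [0, 0, 0, 0, 0, 0.3, 255],
    [0, 0, 0, 0, 0, 0.6, 255],
    [0, 0, 0, 0, 0, 0.6, 255],
  ],
)

```text
time: 11.75
eef_pos: [492.8, 185.6, 48.2]
tool_rot: [-0.0, 0.208, 0.978, -0.0]
force: [0.3, -0.4, -9.1]
width: 40.0
```

```bash
python3 - <<'E'
from h import *
im=read_camera("wrist");s=readout.sense();print(s['eef_pos'],s['force'],s['torque'],s['time']); cv2.imwrite("pics/w8.png",im[180:330,200:440,::-1])
crop("side",303,160,100,75,"pics/s8.png",s=8)
E
```

```text
[492.77153129 185.58361254  48.16156078] [ -0.50597486  -0.55498585 -10.15005802] [-0.06617586 -0.02913213 -0.01806368] 11.8
```

View pics/w8.png

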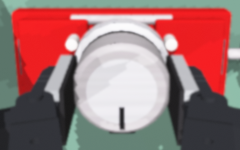

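View pics/s8.png

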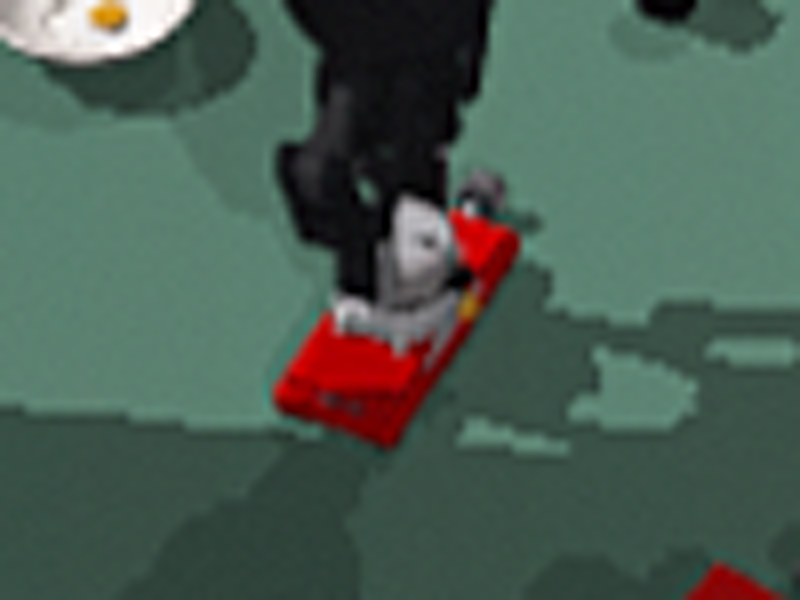

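It clicked: the force dropped and changed sign as the catches drew the cover down. I'll keep pressing down to bed the gasket.

Request:
jog_arm(
  deltas=[
    [0, 0, 0, 0, 0, 0.4, 255],
    [0, 0, 0, 0, 0, 0.8, 255],
    [0, 0, 0, 0, 0, 0.8, 255],
  ],
)

```text
time: 12.15
eef_pos: [493.0, 185.6, 47.7]
tool_rot: [0.0, 0.208, 0.978, 0.0]
force: [-1.3, 0.3, -5.0]
width: 40.7
```

Request:
jog_arm(
  deltas=[
    [0, 0, 0, 0, 0, 0.3, 255],
    [0, 0, 0, 0, 0, 0.6, 255],
    [0, 0, 0, 0, 0, 0.6, 255],
  ],
)

```text
time: 12.45
eef_pos: [493.1, 185.6, 47.1]
tool_rot: [0.0, 0.208, 0.978, 0.0]
force: [-1.9, 0.0, 1.7]
width: 40.3
```

Request:
jog_arm(
  deltas=[
    [0, 0, 0, 0, 0, 0.3, 255],
    [0, 0, 0, 0, 0, 0.6, 255],
    [0, 0, 0, 0, 0, 0.6, 255],
  ],
)

```text
time: 12.75
eef_pos: [493.1, 185.7, 46.5]
tool_rot: [0.0, 0.208, 0.978, 0.0]
force: [-1.3, -0.0, 5.1]
width: 40.3
```

Request:
jog_arm(
  deltas=[
    [0, 0, 0, 0, 0, 0.2, 255],
    [0, 0, 0, 0, 0, 0.4, 255],
    [0, 0, 0, 0, 0, 0.4, 255],
  ],
)

```text
time: 13.05
eef_pos: [493.1, 185.7, 46.1]
tool_rot: [0.0, 0.208, 0.978, 0.0]
force: [-2.0, 0.2, 7.6]
width: 40.0
```

Request:
jog_arm(
  deltas=[
    [0, 0, 0, 0, 0, 0.2, 255],
    [0, 0, 0, 0, 0, 0.4, 255],
    [0, 0, 0, 0, 0, 0.4, 255],
  ],
)

```text
time: 13.35
eef_pos: [493.1, 185.7, 45.9]
tool_rot: [0.0, 0.208, 0.978, 0.0]
force: [-2.1, -1.3, 9.4]
width: 40.2
```

Request:
jog_arm(
  deltas=[
    [0, 0, 0, 0, 0, 0.2, 255],
    [0, 0, 0, 0, 0, 0.4, 255],
    [0, 0, 0, 0, 0, 0.4, 255],
  ],
)

```text
time: 13.65
eef_pos: [493.1, 185.7, 45.7]
tool_rot: [0.0, 0.208, 0.978, 0.0]
force: [-3.7, -1.1, 15.2]
width: 40.3
```

Request:
jog_arm(
  deltas=[
    [0, 0, 0, 0.2, 0, 0.1, 255],
    [0, 0, 0, 0.2, 0, 0.2, 255],
    [0, 0, 0, 0.2, 0, 0.2, 255],
    [0, 0, 0, 0.2, 0, 0.2, 255],
    [0, 0, 0, 0.2, 0, 0.2, 255],
    [0, 0, 0, 0.2, 0, 0.2, 255],
  ],
)

```text
time: 14.25
eef_pos: [493.1, 185.7, 45.7]
tool_rot: [0.0, 0.208, 0.978, 0.0]
force: [-4.4, -4.0, 18.1]
width: 40.6
```

```bash
python3 - <<'E'
from h import *
a=[]
for _ in range(4):
    im=read_camera("wrist");s=readout.sense();a.append(np.r_[s['eef_pos'],s['force'],s['torque'],s['width']])
print(np.round(a,2),s['time'],s['tool_rot']); cv2.imwrite("pics/w9.png",cv2.resize(im[170:330,200:440,::-1],None,fx=3,fy=3,interpolation=cv2.INTER_CUBIC))
crop("side",303,160,80,60,"pics/s9.png",s=10)
E
```

```text
[[ 4.9310e+02  1.8569e+02  4.5680e+01 -4.6600e+00 -3.9300e+00  1.8260e+01
  -5.2000e-01  5.6000e-01 -0.0000e+00  3.9940e+01]
 [ 4.9310e+02  1.8568e+02  4.5680e+01 -3.6800e+00 -2.3800e+00  1.8200e+01
  -4.1000e-01  6.1000e-01 -1.0000e-02  4.0240e+01]
 [ 4.9310e+02  1.8569e+02  4.5680e+01 -3.9100e+00 -2.7800e+00  1.8350e+01
  -4.7000e-01  5.9000e-01 -2.0000e-02  4.0370e+01]
 [ 4.9310e+02  1.8568e+02  4.5680e+01 -3.6000e+00 -3.0900e+00  1.8410e+01
  -4.9000e-01  6.3000e-01  5.0000e-02  4.0420e+01]] 14.45 [5.00640425e-04 2.07825092e-01 9.78165864e-01 1.53072466e-04]
```

View pics/w9.png

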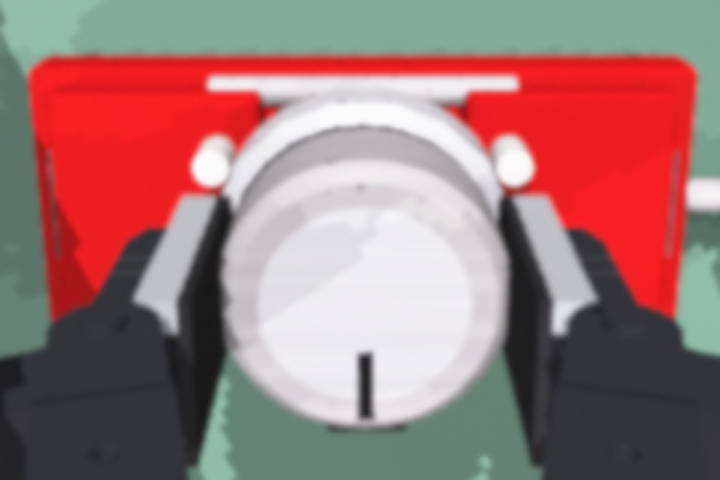

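View pics/s9.png

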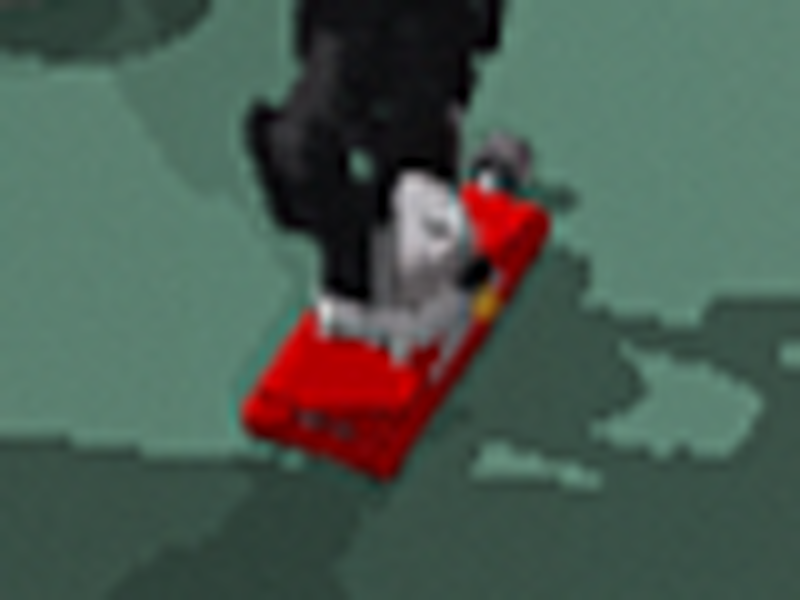

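The cover is down flush. No black gasket ring shows around its rim, and the tab at side crop (480,270) sits directly above the brass crown at (485,303). The push is about 18 N. I'll relieve the small side force and hold.

Request:
jog_arm(
  deltas=[
    [0, 0, 0, 0, -0.1, 0, 255],
    [0, 0, 0, 0, -0.2, 0, 255],
    [0, 0, 0, 0, -0.2, 0, 255],
    [0, 0, 0, 0, -0.2, 0, 255],
    [0, 0, 0, 0, -0.2, 0, 255],
    [0, 0, 0, 0, -0.2, 0, 255],
    [0, 0, 0, 0, -0.2, 0, 255],
    [0, 0, 0, 0, -0.2, 0, 255],
    [0, 0, 0, 0, -0.2, 0, 255],
    [0, 0, 0, 0, -0.2, 0, 255],
    [0, 0, 0, 0, -0.2, 0, 255],
    [0, 0, 0, 0, -0.2, 0, 255],
    [0, 0, 0, 0, -0.2, 0, 255],
    [0, 0, 0, 0, -0.2, 0, 255],
    [0, 0, 0, 0, -0.2, 0, 255],
    [0, 0, 0, 0, -0.2, 0, 255],
  ],
)

```text
time: 16.1
eef_pos: [493.1, 185.6, 45.7]
tool_rot: [0.001, 0.208, 0.978, 0.0]
force: [-3.2, -0.7, 16.9]
width: 40.1
```

Request:
jog_arm(
  deltas=[
    [0, 0, 0, 0, 0, 0, 255],
    [0, 0, 0, 0, 0, 0, 255],
    [0, 0, 0, 0, 0, 0, 255],
    [0, 0, 0, 0, 0, 0, 255],
    [0, 0, 0, 0, 0, 0, 255],
    [0, 0, 0, 0, 0, 0, 255],
    [0, 0, 0, 0, 0, 0, 255],
    [0, 0, 0, 0, 0, 0, 255],
    [0, 0, 0, 0, 0, 0, 255],
    [0, 0, 0, 0, 0, 0, 255],
  ],
)

```text
time: 17.1
eef_pos: [493.1, 185.7, 45.7]
tool_rot: [0.001, 0.208, 0.978, 0.0]
force: [-3.9, -1.0, 18.1]
width: 40.5
```

```bash
python3 - <<'E'
from bench import workorder,readout
s=readout.sense();print(s['time'],s['force'],s['eef_pos'])
print(workorder.sign_off())
E
```

```text
17.1 [-3.91689067 -1.02174253 18.05740272] [493.08661306 185.65958912  45.69090568]
the job is handed in; nothing more can be done
None
```

The leftmost cover is on the clock in the smaller holder, clicked home with its tab over the crown, and the arm is still gripping it and pressing down. I handed the job in at 17.1 s.

- **Click:** pushing took about 10 N. The force then dropped and reversed briefly as the catches drew the cover down.
- **Pressing:** I pressed on until the cover would go no lower, about 1.5 mm below the relaxed gasket height by the arm's readings. I then held about 17 to 18 N for nearly 3 s and left the arm pressing at that force.
- **Last checks:** before the final hold, the side picture showed the tab directly above the crown, and no black gasket ring showed around the rim in either picture. I moved nothing else, though I did not take a last picture of the rest of the bench.
- **Disagreements:** a steady side force of about 4 N remained at the end. The gripper read about 40.3 mm across the 42.4 mm cover throughout, with no sign of slipping.

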